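# Load the purple-capped tube into the labelling cradle

### The job

Load the purple-capped tube lying in the blue rest for labelling: set it down on the labeller's yellow ramp, square to the slope and in the middle of the cradle's length, and let go so that it rolls down by itself into the vee cradle and centres there. Once it lies still in the vee, untouched, tip the upright hold-down arm over by its red handle so that its pad comes down on the tube and stays there. Leave the green- and orange-capped tubes in their places.

Things in the scene. Friction and masses are not known exactly. Their poses are not given: they have to be found in the camera images.
- purple_tube_center (a point): centre (on the axis, half-way along) of the purple-capped sample tube: an empty round whitish tube, 30 mm in diameter, 115 mm long, about 50 g, with its last 19 mm the purple cap, 34 mm in diameter. y runs along the tube towards the cap. At the start it lies level in one of the three places of the blue rest, centre 41 mm above the bench. The tube to label.
- green_tube_center (a point): centre (on the axis, half-way along) of the green-capped sample tube: an empty round whitish tube, 30 mm in diameter, 115 mm long, about 50 g, with its last 19 mm the green cap, 34 mm in diameter. y runs along the tube towards the cap. A bystander in another place of the rest.
- orange_tube_center (a point): centre (on the axis, half-way along) of the orange-capped sample tube: an empty round whitish tube, 30 mm in diameter, 115 mm long, about 50 g, with its last 19 mm the orange cap, 34 mm in diameter. y runs along the tube towards the cap. A bystander in another place of the rest.
- rest: blue rest for three lying tubes, fixed; origin on the bench under its middle. Tubes lie along its y axis at x = -80, 0 and +80 mm, on two notched rails at y = -26 and +26 mm, each 250 mm long along x, 10 mm wide, 26 mm high (teeth to 32 mm); between the rails 42 mm is clear down to the bench.
- vee_seat (a point): where the tube's centre lies when seated in the labeller's aluminium vee (fixed), 35 mm above the bench. y runs along the vee, away from the arm's hinge; z up; -x points up the ramp. Cradle (vee and ramp) 48 mm long along y, so the cap, either way round, overhangs. 45-degree flanks: near lip at x = -16 mm, far flank to x = +30 mm, 44 mm high. White label printer at x = 52 to 108 mm, 40 mm high.
- ramp_mid (a point): where the tube's centre lies when it rests on the middle of the yellow ramp, 51 mm above the bench, 46 mm up-ramp (-x) from vee_seat; same axes. The ramp spans 60 mm along x and 48 mm along y and drops 10 degrees towards the vee; its surface is 30 mm above the bench at the vee's lip, 41 mm at its upper edge. A tube let go here rolls into the vee by itself.
- hinge (a point): centre of the hinge pin of the hold-down arm, 62 mm above the bench, 88 mm to the -y side of vee_seat; same axes, the pin runs along x between two grey cheeks 72 mm high that reach 24 mm to either side along x.
- holddown_handle (a point): centre of the red handle of the hold-down arm: a bar 12 mm thick and 60 mm long, parallel to the hinge pin and 112 mm from it. Between them the arm is a flat steel bar 22 mm wide and 8 mm thick, with a black rubber pad 88 mm from the hinge.
- holddown (a joint): angle of the hold-down arm, rad: 0 when level with its pad on the seated tube, 1.57 upright, 1.95 on its rear stop. It starts between 1.75 and 1.95, leaning back by its own weight (130 g). Pushed from behind, near the handle, some 15 degrees past upright towards the vee, it falls over slowly (damped) and its weight holds the tube.
Things that resemble listed ones, but are neither listed nor needed, are in the scene too. What is shaped like the part that bears purple_tube_center but brown or pink is not meant.

How it is judged:
By the outcome, as a careful person would: the job done as asked, in the order asked, and still so for the second after the job is handed in, with the robot touching nothing.
It also fails if it takes over 51 s, if anything falls off the work surface, if the arm or the gripper's body presses on something with over 40 N, if the wrist force passes 120 N, or if a joint passes its speed limit or range.

### The arm

A 6-joint arm with a two-finger parallel gripper is mounted at the origin on the work surface. World frame = base frame: x ahead of the robot, y to its left, z up, the work surface at z = 0. Lengths are in mm, angles in rad, forces in N, time in s.
With the tool pointing down it reaches from about 400 to 925 mm from the base axis. Payload 12.5 kg.
Tool frame: the origin (TCP) lies on the centre line of the jaws, within the pads' length; the fingertips stand 14 mm ahead of it and the grasp point (between the pads) lies 5 mm behind it; z points along the fingers, x is the direction in which the jaws open and shut, and the axes are right-handed (so a half turn about z gives the same grasp; the last joint's range is limited). The gripper opens to 95 mm and grips with 3 to 60 N. Pads are 20 mm wide; open, the fingers measure 119 mm over their backs; the gripper's body (75 mm by 180 mm) begins 59 mm behind the grasp point.
Start: joints at [1.181, 0.491, 1.559, -0, 1.092, -0.106], TCP at [174.986, 600.021, 228.661] pointing down, gripper open.
Joint ranges: [-3.1, 3.1], [-0.84, 2.19], [0.05, 2.79], [-1.13, 4.28], [0.06, 2.93], [-2.69, 2.69]. Speed limits (rad/s): [2.22, 2.22, 2.79, 3.14, 3.14, 3.14].

### API

Orientations are given as [roll, pitch, yaw] about the fixed x, y, z axes, in that order (R = Rz(yaw) Ry(pitch) Rx(roll)).
In Python, from cell import state, read_camera, job_done gives the robot as it stands.
- The arm moves only by the shell command python3 -m handwheel 'ROWS'. ROWS is JSON, a list of rows, each an object of numbers: "hand": the finger opening in m, from 0 to 0.0951; "x", "y", "z": the shift along the world's x, y, z in m; "spin": the turn about the world's z in units of 5 degrees (1.0 is 5 degrees). In form: [{"hand": .., "x": .., "y": .., "z": .., "spin": ..}, ...]. A call has 1 to 20 rows; each row is the pose to reach, as a shift and turn from the pose commanded when the call began; what a row does not reach only later rows make up. A row lasts 1/12 s, in which the tool goes at most 41.7 mm and 7.16 degrees, less where a joint would pass 70% of its speed; a pose out of reach is approached as far as the arm can. A call with a gripper value outside its range is refused whole. The fingers move at their own pace and stop on an object; the grip force is fixed at half the most. Time passes only in rows, so rows that repeat a pose let the fingers close. It gives the time, the measured TCP pose, the force and the opening at its end, in the units of the state.
- state(): the state, without advancing time (a new reading comes with each control period).
- read_camera(name): name is "scene" or "top" or "wrist"; returns a dict with "img" (400x640x3 uint8, red, green, blue), "fx", "fy", "cx", "cy" (pixels), "T" (4x4, takes a point from camera to world coordinates). Camera axes: x right, y down, z forward; pixel columns grow to the right and rows downward; lengths in mm; the calibration is good to about 2 mm. A picture is of the moment at which its call begins. There is no depth.
- job_done(): hands the job in, once; it reports no verdict.
The state is a dict: "t": time; "joints": joint angles; "qvel": joint speeds; "tau": joint torques, N m; "eef_pos": TCP position; "tcp_rot": TCP orientation; "ft_force": force on the tool from outside, world axes, zero at the start; "moment": the same for the moment, N m; "opening": opening from 0.0 (shut) to 1.0 (fully open).
Only numpy, scipy, OpenCV 4.12 (cv2) and the standard library are available. Lean on these libraries where they do the work, as an engineer would, in place of code of your own. Each camera call takes 0.05 s, during which the arm holds its last target. There are 200 camera calls.

## Working session

There is one attempt and no reset: what is moved stays moved. The work goes in short steps, Python scripts to look and compute and a shell command to move; the robot and the scene stay as the last step left them, time stands still between calls to the robot, and variables do not carry over. Pictures are saved under pics/ and viewed, about 8 in all and at most 12, crops included, and the job is handed in when it is done.

```bash
mkdir -p pics; cat > h.py <<'E'
import cv2,numpy as np
from cell import state,read_camera
def snap(n,f):
    c=read_camera(n); cv2.imwrite('pics/'+f,cv2.cvtColor(c['img'],cv2.COLOR_RGB2BGR)); np.savez('pics/'+f+'.npz',**c); return c
def load(f): return np.load('pics/'+f+'.npz')
def px2w(c,u,v,z):
    T=np.array(c['T']); d=T[:3,:3]@np.array([(u-c['cx'])/c['fx'],(v-c['cy'])/c['fy'],1]); o=T[:3,3]
    return o+d*(z-o[2])/d[2]
def w2px(c,p):
    T=np.array(c['T']); q=T[:3,:3].T@(np.array(p)-T[:3,3]); return c['fx']*q[0]/q[2]+c['cx'],c['fy']*q[1]/q[2]+c['cy']
E
python3 - <<'E'
from h import *
a=snap('top','top0.png');b=snap('scene','scene0.png')
for c in(a,b):print(np.round(c['T'],3).tolist(),c['fx'],c['cx'],c['cy'])
s=state();print(s)
E
```

```text
[[0.009, -0.976, 0.217, 263.299], [-1.0, -0.011, -0.005, 84.72], [0.007, -0.217, -0.976, 984.922], [0.0, 0.0, 0.0, 1.0]] 383.19621527930616 324.5757728725665 200.8177782931884
[[-0.272, 0.658, -0.702, 1186.648], [0.962, 0.199, -0.186, 241.225], [0.017, -0.726, -0.688, 774.457], [0.0, 0.0, 0.0, 1.0]] 399.5097117905438 319.49551483004575 194.29851239832567
{'t': 0.1, 'joints': array([ 1.18139752e+00,  4.91496010e-01,  1.55937690e+00, -3.01252186e-05,
        1.09167354e+00, -1.05603781e-01]), 'qvel': array([ 0.00060761, -0.00224047, -0.00022266,  0.00052119, -0.00225035,
        0.00010071]), 'tau': array([ 3.74405034e-03, -6.13623047e+01, -2.58607686e+01,  6.94804103e-02,
        4.69878735e-02, -4.80763367e-05]), 'eef_pos': array([174.91536439, 599.82742157, 228.12619901]), 'tcp_rot': array([-3.14151869e+00,  9.51306740e-04,  1.28701524e+00]), 'ft_force': array([ 0.28792857,  0.49066082, -0.3158028 ]), 'moment': array([0.00719855, 0.01624418, 0.00079568]), 'opening': 1.0018633801458294}
```

View pics/top0.png

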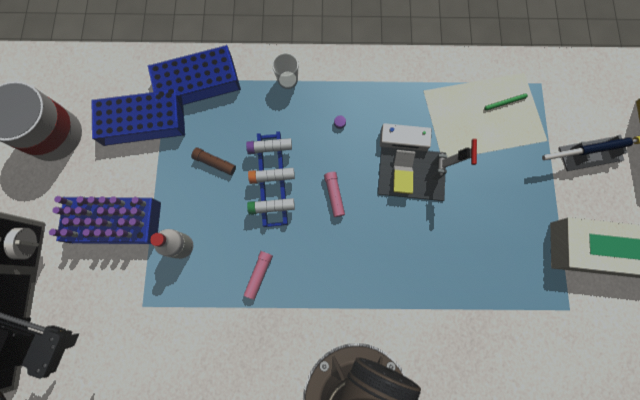

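View pics/scene0.png

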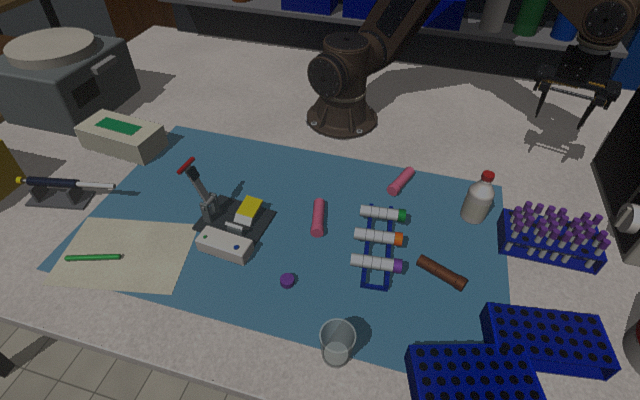

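The purple-capped tube is at about (270,145) in the top view. Of the other candidates, the green cap is at (270,207), the orange at (272,176), the brown tube at (213,161), the pink tubes at (334,194) and (258,275), and a loose purple cap at (340,121). Only (270,145) is a whitish tube with a purple cap lying in the rest. The labeller's yellow ramp is at (403,180), its printer at (407,135) and the red handle at (474,152). I'll confirm this in enlarged crops.

```bash
python3 - <<'E'
from h import *
im=cv2.imread('pics/top0.png')
a=cv2.resize(im[120:240,235:310],None,fx=5,fy=5,interpolation=cv2.INTER_CUBIC)
b=cv2.resize(im[115:215,370:490],None,fx=3.5,fy=3.5,interpolation=cv2.INTER_CUBIC)
o=np.zeros((600,375+425,3),np.uint8);o[:600,:375]=a;o[:350,377:377+420]=b
cv2.imwrite('pics/crop0.png',o)
c=load('top0.png')
for n,u,v,z in[('purple cap',248,146.5,41),('purple tail',292,144.5,41),('ramp c',403,181,36),('handle',474,152,170)]:print(n,px2w(c,u,v,z).round(0))
E
```

```text
purple cap [615. 281.  41.]
purple tail [622. 167.  41.]
ramp c [ 528. -121.   36.]
handle [ 560. -254.  170.]
```

View pics/crop0.png

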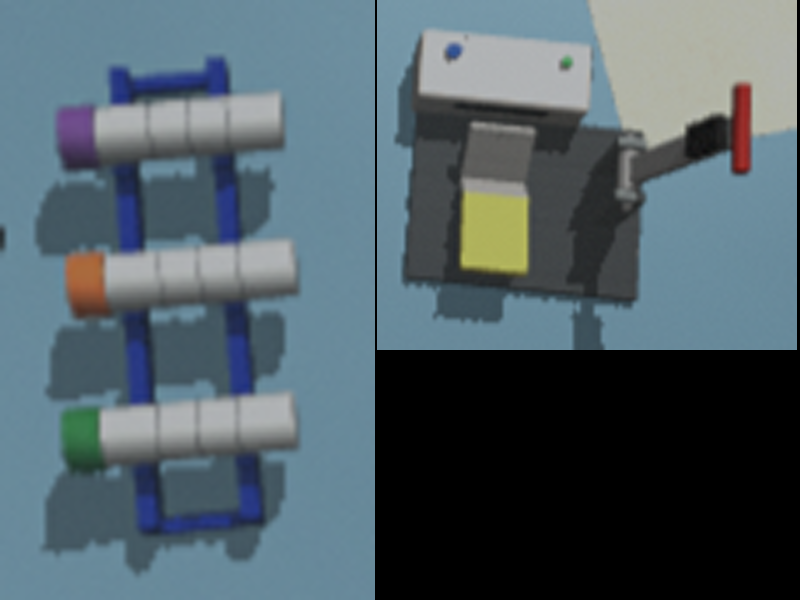

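The crop confirms it: the purple-capped whitish tube spans crop x 57–284 at y≈137 to 121, in the end place of the rest, with its cap to the left (+y). The yellow ramp's corners are at crop (462,192), (527,195), (460,268) and (527,272).

```bash
python3 - <<'E'
from h import *
c=load('top0.png')
A=lambda x,y:(235+x/5,120+y/5); B=lambda x,y:(370+(x-377)/3.5,115+y/3.5)
P=lambda uv,z:px2w(c,*uv,z)
k=P(A(57,138),41);t=P(A(284,121),41);d=k-t
print('tube',k.round(),t.round(),((k+t)/2).round(),np.linalg.norm(d).round(1),np.degrees(np.arctan2(-d[0],d[1])).round(1))
q=[P(B(462,192),30),P(B(527,195),30),P(B(460,268),41),P(B(527,272),41)];print(np.round(q))
for i,j in((0,1),(2,3)):
  e=q[i]-q[j];print(np.degrees(np.arctan2(-e[0],e[1])).round(1),np.linalg.norm(e).round(1))
print('mid',np.mean(q,0).round())
e=P(B(425,30),40)-P(B(590,45),40);print('printer',np.degrees(np.arctan2(-e[0],e[1])))
print('handle ends',P(B(742,85),170).round(),P(B(741,172),170).round())
E
python3 -m handwheel '[{"z":0.04,"x":0.03,"y":-0.02},{"z":0.06,"x":0.06,"y":-0.05,"spin":-1.4},{"z":0.06,"x":0.38,"y":-0.35,"spin":-14},{"z":0.06,"x":0.38,"y":-0.35,"spin":-14},{"z":0.06,"x":0.38,"y":-0.35,"spin":-14},{"z":0.06,"x":0.38,"y":-0.35,"spin":-14},{"z":0.06,"x":0.38,"y":-0.35,"spin":-14},{"z":0.06,"x":0.38,"y":-0.35,"spin":-14},{"z":0.06,"x":0.38,"y":-0.35,"spin":-14},{"z":0.06,"x":0.38,"y":-0.35,"spin":-14},{"z":0.06,"x":0.38,"y":-0.35,"spin":-14},{"z":0.06,"x":0.38,"y":-0.35,"spin":-14},{"z":0.06,"x":0.38,"y":-0.35,"spin":-14},{"z":0.06,"x":0.38,"y":-0.35,"spin":-14},{"z":0.06,"x":0.38,"y":-0.35,"spin":-14},{"z":0.06,"x":0.38,"y":-0.35,"spin":-14},{"z":0.06,"x":0.38,"y":-0.35,"spin":-14},{"z":0.06,"x":0.38,"y":-0.35,"spin":-14}]'
python3 -c "
from h import *
snap('wrist','w1.png')"
```

```text
tube [612. 285.  41.] [623. 167.  41.] [618. 226.  41.] 118.2 5.2
[[ 560. -100.   30.]
 [ 558. -149.   30.]
 [ 499.  -95.   41.]
 [ 496. -144.   41.]]
-2.1 48.3
-2.9 48.6
mid [ 528. -122.   36.]
printer -4.865984494337616
handle ends [ 591. -257.  170.] [ 532. -252.  170.]invalid input
```

View pics/w1.png

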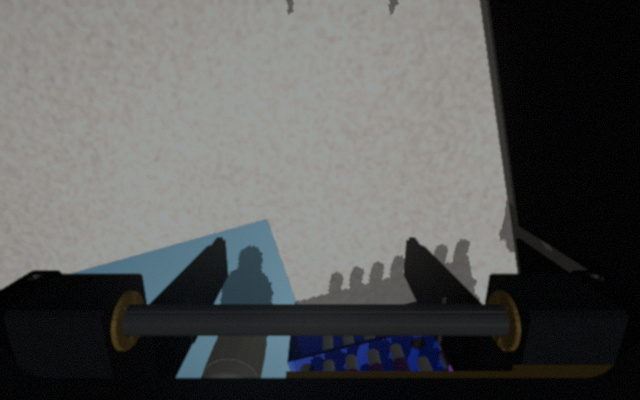

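The move was refused, apparently because every row needs all its keys. The wrist view (still from the start pose) shows the camera looks ahead past the fingers, with the tips at about (222,240) and (410,240). I'll resend with all keys.

```bash

python3 -m handwheel '[{"hand":0.095,"x":0.03,"y":-0.02,"z":0.04,"spin":0},{"hand":0.095,"x":0.06,"y":-0.05,"z":0.06,"spin":-1.4},{"hand":0.095,"x":0.38,"y":-0.35,"z":0.06,"spin":-14},{"hand":0.095,"x":0.38,"y":-0.35,"z":0.06,"spin":-14},{"hand":0.095,"x":0.38,"y":-0.35,"z":0.06,"spin":-14},{"hand":0.095,"x":0.38,"y":-0.35,"z":0.06,"spin":-14},{"hand":0.095,"x":0.38,"y":-0.35,"z":0.06,"spin":-14},{"hand":0.095,"x":0.38,"y":-0.35,"z":0.06,"spin":-14},{"hand":0.095,"x":0.38,"y":-0.35,"z":0.06,"spin":-14},{"hand":0.095,"x":0.38,"y":-0.35,"z":0.06,"spin":-14},{"hand":0.095,"x":0.38,"y":-0.35,"z":0.06,"spin":-14},{"hand":0.095,"x":0.38,"y":-0.35,"z":0.06,"spin":-14},{"hand":0.095,"x":0.38,"y":-0.35,"z":0.06,"spin":-14},{"hand":0.095,"x":0.38,"y":-0.35,"z":0.06,"spin":-14},{"hand":0.095,"x":0.38,"y":-0.35,"z":0.06,"spin":-14},{"hand":0.095,"x":0.38,"y":-0.35,"z":0.06,"spin":-14},{"hand":0.095,"x":0.38,"y":-0.35,"z":0.06,"spin":-14}]'
python3 -c "
from h import *
c=snap('wrist','w2.png');T=c['T'];print(T.round(3).tolist(),c['fx'])
for p in([618,226,41],[612,285,41],[623,167,41],[528,-122,51]):print(w2px(c,p))"
```

```text
t: 1.57
eef_pos: [554.2, 250.8, 288.6]
tcp_rot: [-3.142, 0.0, 0.066]
ft_force: [0.3, -0.4, 0.8]
opening: 0.999
[[0.998, 0.064, 0.019, 548.67], [0.067, -0.955, -0.289, 332.927], [-0.001, 0.29, -0.957, 445.347], [0.0, 0.0, 0.0, 1.0]] 348.6689085600879
(np.float64(367.27639226704616), np.float64(193.8606587085224))
(np.float64(367.7051360327486), np.float64(144.28811755752844))
(np.float64(366.0862981398209), np.float64(239.48360862311384))
(np.float64(280.70874226405476), np.float64(421.2991231183638))
```

View pics/w2.png

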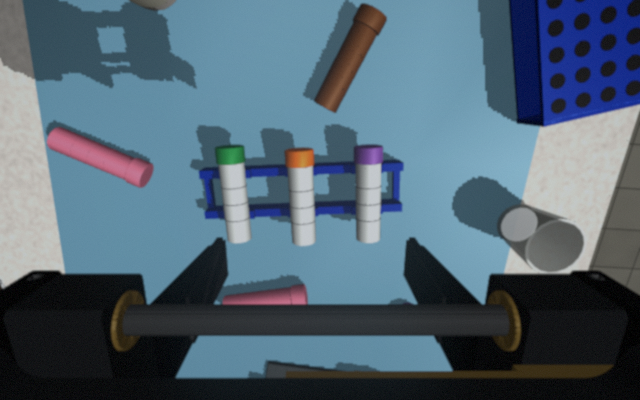

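The wrist view confirms the purple tube in the rest's right-hand place: its cap end is at about (369,146) and its tail at (368,242). The prediction from the top camera agrees within about 2 px.

```bash
python3 - <<'E'
from h import *
im=cv2.imread('pics/w2.png')
c=load('w2.png')
# column profile along the tube axis, and row profiles for centre
cols=im[135:255,366:372].mean(1).astype(int); 
for v in list(range(6,16))+list(range(98,114)): print(135+v,cols[v])
for v in (155,180,200,230): print(v, im[v,350:388].sum(1).tolist())
for u,v,z in((369,146,26),(369,146,41),(368,242,55),(368,242,41)):print(px2w(c,u,v,z).round(1))
E
```

```text
141 [176 154 110]
142 [175 153 110]
143 [162 140 102]
144 [126 104  81]
145 [86 64 58]
146 [69 44 49]
147 [82 47 61]
148 [112  59  84]
149 [137  72 105]
150 [147  77 114]
233 [199 196 191]
234 [199 197 191]
235 [199 196 191]
236 [199 196 191]
237 [199 197 192]
238 [199 196 190]
239 [199 196 191]
240 [199 196 191]
241 [198 196 190]
242 [194 188 177]
243 [182 168 143]
244 [175 154 115]
245 [174 151 108]
246 [174 152 108]
247 [175 152 108]
248 [174 151 108]
155 [252, 250, 242, 212, 161, 152, 164, 166, 181, 202, 228, 233, 249, 270, 280, 292, 303, 322, 341, 356, 371, 401, 411, 432, 431, 420, 409, 391, 372, 355, 338, 326, 308, 273, 255, 258, 252, 258]
180 [257, 256, 254, 261, 248, 227, 213, 232, 258, 293, 328, 363, 400, 425, 457, 489, 521, 550, 576, 594, 605, 596, 599, 601, 598, 599, 600, 599, 594, 578, 541, 476, 450, 446, 449, 440, 404, 311]
200 [188, 188, 185, 184, 179, 182, 200, 237, 264, 295, 338, 378, 411, 443, 474, 503, 532, 558, 589, 595, 601, 604, 603, 598, 602, 601, 602, 597, 592, 541, 425, 264, 151, 133, 140, 136, 134, 139]
230 [432, 436, 435, 437, 430, 387, 287, 239, 271, 310, 365, 400, 436, 467, 489, 517, 546, 573, 596, 600, 600, 596, 602, 599, 601, 602, 598, 592, 571, 514, 450, 428, 435, 437, 444, 437, 445, 444]
[616.1 281.3  26. ]
[613.7 283.1  41. ]
[623.1 169.6  55. ]
[625.8 163.8  41. ]
```

```bash

python3 -m handwheel '[{"hand":0.058,"x":0.03,"y":0.012,"z":0,"spin":0.3},{"hand":0.058,"x":0.06,"y":0.023,"z":-0.02,"spin":0.3},{"hand":0.058,"x":0.06,"y":0.023,"z":-0.06,"spin":0.3},{"hand":0.058,"x":0.06,"y":0.023,"z":-0.10,"spin":0.3},{"hand":0.058,"x":0.06,"y":0.023,"z":-0.14,"spin":0.3},{"hand":0.058,"x":0.06,"y":0.023,"z":-0.17,"spin":0.3},{"hand":0.058,"x":0.06,"y":0.023,"z":-0.17,"spin":0.3},{"hand":0.058,"x":0.06,"y":0.023,"z":-0.17,"spin":0.3},{"hand":0.058,"x":0.06,"y":0.023,"z":-0.17,"spin":0.3}]'
python3 - <<'E'
from h import *
c=snap('wrist','w3.png')
for y in(-1,1):print(w2px(c,[614.6,273,41]))
snap('scene','s3.png')
E
```

```text
t: 2.37
eef_pos: [615.6, 274.0, 120.9]
tcp_rot: [-3.141, -0.003, 0.092]
ft_force: [1.0, 0.0, -0.3]
opening: 0.611
(np.float64(313.8787443510937), np.float64(218.13247373336702))
(np.float64(313.8787443510937), np.float64(218.13247373336702))
```

View pics/w3.png

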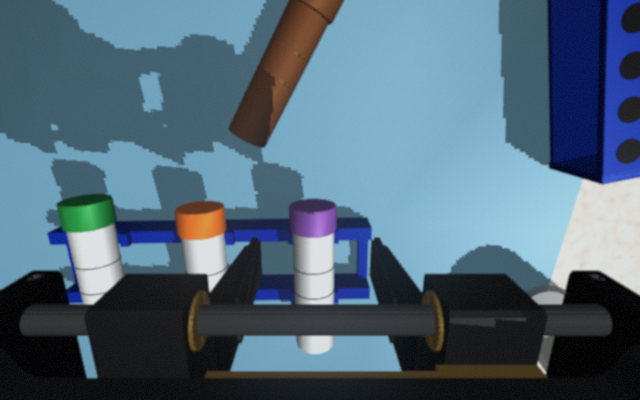

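The purple cap at (313,218) is centred between the fingertips (about (255,240) and (375,240)), as predicted. The orange tube is clear of the left finger. I'll descend, close and lift.

```bash

python3 -m handwheel '[{"hand":0.058,"x":0,"y":0,"z":-0.03,"spin":0},{"hand":0.058,"x":0,"y":0,"z":-0.06,"spin":0},{"hand":0.058,"x":0,"y":0,"z":-0.083,"spin":0},{"hand":0.058,"x":0,"y":0,"z":-0.083,"spin":0},{"hand":0.0,"x":0,"y":0,"z":-0.083,"spin":0},{"hand":0.0,"x":0,"y":0,"z":-0.083,"spin":0},{"hand":0.0,"x":0,"y":0,"z":-0.083,"spin":0},{"hand":0.0,"x":0,"y":0,"z":-0.083,"spin":0},{"hand":0.0,"x":0,"y":0,"z":-0.083,"spin":0},{"hand":0.0,"x":0,"y":0,"z":-0.083,"spin":0},{"hand":0.0,"x":0,"y":0,"z":-0.083,"spin":0},{"hand":0.0,"x":0,"y":0,"z":-0.083,"spin":0}]'
```

```text
t: 3.47
eef_pos: [615.6, 273.4, 37.1]
tcp_rot: [-3.141, -0.002, 0.091]
ft_force: [-1.0, 0.9, 7.5]
opening: 0.349
```

The jaws stopped at 33 mm, so they are holding the cap. I'll lift, carry and turn, stopping above and beside the ramp.

```bash

python3 -m handwheel '[{"hand":0.0,"x":0,"y":0,"z":0.02,"spin":0},{"hand":0.0,"x":0,"y":0,"z":0.05,"spin":0},{"hand":0.0,"x":0,"y":0,"z":0.09,"spin":0},{"hand":0.0,"x":0,"y":0,"z":0.13,"spin":0},{"hand":0.0,"x":-0.01,"y":-0.03,"z":0.15,"spin":-0.2},{"hand":0.0,"x":-0.02,"y":-0.06,"z":0.16,"spin":-0.4},{"hand":0.0,"x":-0.03,"y":-0.10,"z":0.16,"spin":-0.6},{"hand":0.0,"x":-0.04,"y":-0.14,"z":0.16,"spin":-0.8},{"hand":0.0,"x":-0.05,"y":-0.18,"z":0.16,"spin":-1.0},{"hand":0.0,"x":-0.06,"y":-0.22,"z":0.16,"spin":-1.2},{"hand":0.0,"x":-0.07,"y":-0.26,"z":0.16,"spin":-1.4},{"hand":0.0,"x":-0.08,"y":-0.29,"z":0.16,"spin":-1.6},{"hand":0.0,"x":-0.084,"y":-0.31,"z":0.16,"spin":-1.9},{"hand":0.0,"x":-0.084,"y":-0.32,"z":0.16,"spin":-1.9},{"hand":0.0,"x":-0.084,"y":-0.32,"z":0.16,"spin":-1.9},{"hand":0.0,"x":-0.084,"y":-0.32,"z":0.16,"spin":-1.9},{"hand":0.0,"x":-0.084,"y":-0.32,"z":0.16,"spin":-1.9}]'
python3 - <<'E'
from h import *
a=snap('wrist','w4.png');b=snap('top','t4.png')
im=np.vstack([cv2.resize(cv2.imread('pics/w4.png'),None,fx=.75,fy=.75),])
t=cv2.resize(cv2.imread('pics/t4.png')[115:215,370:490],None,fx=2.5,fy=2.5,interpolation=cv2.INTER_CUBIC)
o=np.zeros((300+250,480,3),np.uint8);o[:300]=im;o[300:,:300]=t;cv2.imwrite('pics/m4.png',o)
E
```

```text
t: 4.88
eef_pos: [531.3, -46.0, 195.7]
tcp_rot: [-3.141, -0.0, -0.073]
ft_force: [-0.0, 1.0, -0.1]
opening: 0.354
```

View pics/m4.png

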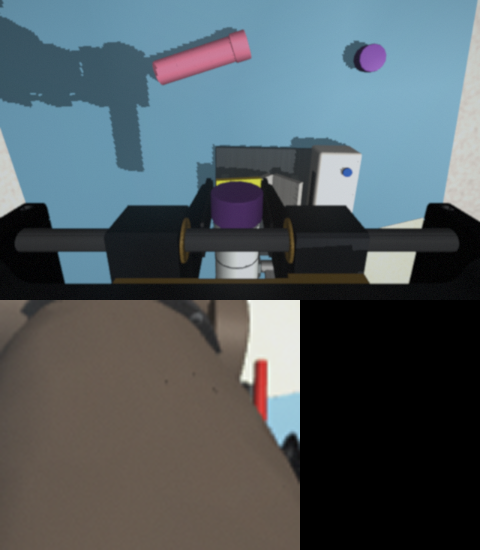

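The tube is held squarely. In the wrist view the cap is at (237,205) at 0.75 scale, and the +y edges of the ramp, plate and printer are just ahead of it. I'll enlarge that area to check the cradle's yaw and y position.

```bash
python3 - <<'E'
from h import *
cv2.imwrite('pics/m5.png',cv2.resize(cv2.imread('pics/w4.png')[180:290,260:500],None,fx=3.3,fy=3.3,interpolation=cv2.INTER_CUBIC))
c=load('w4.png');print(c['T'].round(3).tolist())
for p in([560,-98,30],[499,-95,41]):
  u,v=w2px(c,p);print((u-260)*3.3,(v-180)*3.3)
E
```

```text
[[0.997, -0.07, -0.021, 537.066], [-0.073, -0.955, -0.289, 36.111], [-0.0, 0.29, -0.957, 352.4], [0.0, 0.0, 0.0, 1.0]]
291.24666481518216 184.45648963965237
85.86202103106845 203.34079156605128
```

View pics/m5.png

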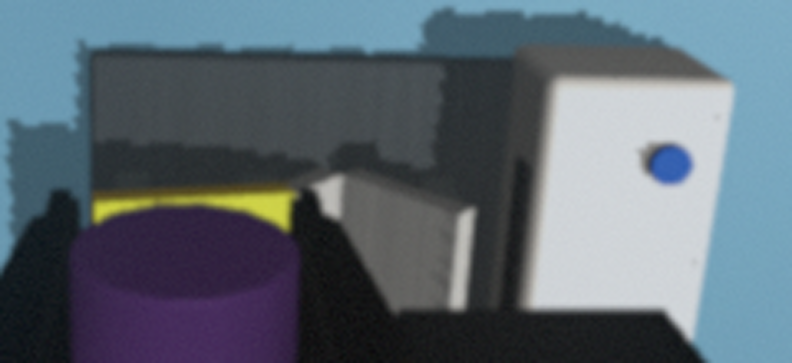

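```bash
python3 - <<'E'
from h import *
c=load('w4.png')
P=lambda x,y,z:px2w(c,260+x/3.3,180+y/3.3,z)
for n,a,b in(('ramp',P(93,199,41),P(293,190,30)),('plate',P(93,53,6),P(515,58,6)),('printer',P(553,78,40),P(733,83,40)),('farflank top',P(473,208,44),P(473,208,44))):
  d=b-a;print(n,a.round(1),b.round(1),np.degrees(np.arctan2(d[1],d[0])).round(2),np.linalg.norm(d[:2]).round(1))
print('cap centre px->',P(185,250,195.7+4))
E
```

```text
ramp [501.2 -93.8  41. ] [560.4 -99.8  30. ] -5.83 59.5
plate [501.9 -59.3   6. ] [633.5 -70.5   6. ] -4.87 132.1
printer [634.9 -66.7  40. ] [685.9 -72.   40. ] -5.83 51.3
farflank top [ 611.3 -103.4   44. ] [ 611.3 -103.4   44. ] 0.0 0.0
cap centre px-> [532.06027448 -36.52917976 199.7       ]
```

The cradle's yaw is about -5° (edges give -4.9, -4.9 and -5.8) and the ramp centre is at about (528.5, -121). Both agree with the top view, so I'll align and come down to just above the ramp.

```bash

python3 -m handwheel '[{"hand":0.0,"x":0.001,"y":-0.015,"z":0,"spin":-0.16},{"hand":0.0,"x":0.0015,"y":-0.0275,"z":-0.02,"spin":-0.16},{"hand":0.0,"x":0.0015,"y":-0.0275,"z":-0.06,"spin":-0.16},{"hand":0.0,"x":0.0015,"y":-0.0275,"z":-0.1,"spin":-0.16},{"hand":0.0,"x":0.0015,"y":-0.0275,"z":-0.125,"spin":-0.16},{"hand":0.0,"x":0.0015,"y":-0.0275,"z":-0.14,"spin":-0.16},{"hand":0.0,"x":0.0015,"y":-0.0275,"z":-0.14,"spin":-0.16},{"hand":0.0,"x":0.0015,"y":-0.0275,"z":-0.14,"spin":-0.16},{"hand":0.0,"x":0.0015,"y":-0.0275,"z":-0.14,"spin":-0.16}]'
python3 -m handwheel '[{"hand":0.0,"x":0,"y":0,"z":-0.003,"spin":0},{"hand":0.0,"x":0,"y":0,"z":-0.006,"spin":0},{"hand":0.0,"x":0,"y":0,"z":-0.007,"spin":0},{"hand":0.0,"x":0,"y":0,"z":-0.007,"spin":0},{"hand":0.0,"x":0,"y":0,"z":-0.007,"spin":0}]'
python3 -c "
from h import *
snap('scene','s6.png')
cv2.imwrite('pics/m6.png',cv2.resize(cv2.imread('pics/s6.png')[130:290,140:320],None,fx=3.5,fy=3.5,interpolation=cv2.INTER_CUBIC))"
```

```text
t: 5.73
eef_pos: [533.1, -74.1, 56.6]
tcp_rot: [3.141, -0.001, -0.087]
ft_force: [1.1, 0.6, -0.5]
opening: 0.353
t: 6.15
eef_pos: [532.6, -74.5, 48.9]
tcp_rot: [3.142, -0.0, -0.088]
ft_force: [-0.4, 0.3, -0.5]
opening: 0.351
```

View pics/m6.png

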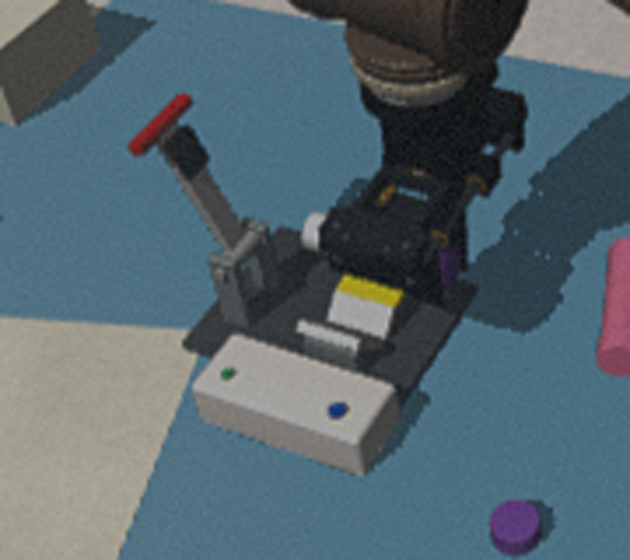

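The tube is just above the ramp: tail at (313,230), cap at (450,265), ramp between them, hold-down still leaning back. I'll ease it down to contact.

```bash

python3 -m handwheel '[{"hand":0.0,"x":0,"y":0,"z":-0.001,"spin":0},{"hand":0.0,"x":0,"y":0,"z":-0.001,"spin":0},{"hand":0.0,"x":0,"y":0,"z":-0.001,"spin":0}]'
python3 -m handwheel '[{"hand":0.0,"x":0,"y":0,"z":-0.001,"spin":0},{"hand":0.0,"x":0,"y":0,"z":-0.001,"spin":0},{"hand":0.0,"x":0,"y":0,"z":-0.001,"spin":0}]'
```

```text
t: 6.45
eef_pos: [532.5, -74.5, 47.7]
tcp_rot: [-3.142, -0.0, -0.088]
ft_force: [-0.2, 0.2, -1.1]
opening: 0.347
t: 6.7
eef_pos: [532.6, -74.4, 46.8]
tcp_rot: [3.142, -0.0, -0.088]
ft_force: [-0.3, 1.8, 3.4]
opening: 0.348
```

Contact felt (3.4 N). I'll let go and get clear at once.

```bash

python3 -m handwheel '[{"hand":0.095,"x":0,"y":0,"z":0,"spin":0},{"hand":0.095,"x":0.008,"y":0,"z":0.03,"spin":0},{"hand":0.095,"x":0.014,"y":0,"z":0.07,"spin":0},{"hand":0.095,"x":0.014,"y":0,"z":0.11,"spin":0},{"hand":0.095,"x":0.014,"y":0.02,"z":0.15,"spin":0},{"hand":0.095,"x":0.014,"y":0.05,"z":0.17,"spin":0},{"hand":0.095,"x":0.014,"y":0.09,"z":0.17,"spin":0},{"hand":0.095,"x":0.014,"y":0.13,"z":0.17,"spin":0},{"hand":0.0,"x":0.014,"y":0.15,"z":0.18,"spin":0},{"hand":0.0,"x":0.014,"y":0.15,"z":0.18,"spin":0},{"hand":0.0,"x":0.014,"y":0.15,"z":0.18,"spin":0},{"hand":0.0,"x":0.014,"y":0.15,"z":0.18,"spin":0}]'
python3 -c "
from h import *
snap('scene','s7.png');snap('wrist','w7.png')
a=cv2.resize(cv2.imread('pics/s7.png')[130:290,140:320],None,fx=3,fy=3,interpolation=cv2.INTER_CUBIC)
b=cv2.resize(cv2.imread('pics/w7.png'),(250,156));o=np.zeros((480,790,3),np.uint8);o[:,:540]=a;o[:156,540:]=b
cv2.imwrite('pics/m7.png',o)"
```

```text
t: 7.7
eef_pos: [546.4, 75.0, 226.3]
tcp_rot: [3.141, 0.0, -0.088]
ft_force: [0.1, -0.2, 0.1]
opening: 0.686
```

View pics/m7.png

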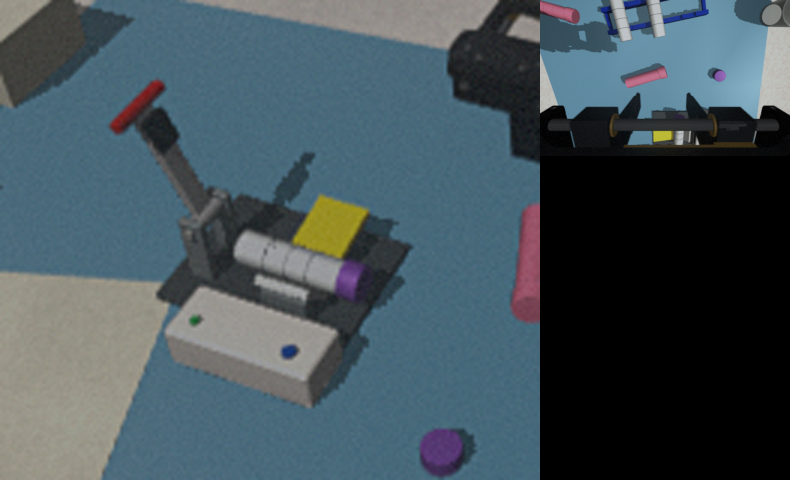

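The purple tube lies in the vee (crop: tail (240,245), cap (352,280)) and the ramp is clear. The robot is well away. I'll check its centring numerically and confirm it is still, and check the handle's position.

```bash
python3 - <<'E'
from h import *
c=load('s7.png');f=lambda p:tuple(round(float((a-b)*3),0) for a,b in zip(w2px(c,p),(140,130)))
print('exp tail',f([569.3,-182.6,35]),'cap',f([579.3,-68,35]))
h=np.array([566.6,-213,62]);y=np.array([.087,.996,0]);x=np.array([.996,-.087,0])
for th in(1.75,1.85,1.95):
  p=h+112*(np.cos(th)*y+np.array([0,0,np.sin(th)]));print(th,p.round(),f(p+30*x),f(p-30*x))
d=snap('scene','s8.png');print('motion',cv2.absdiff(c['img'],d['img'])[210:235,210:270].mean())
E
python3 -m handwheel '[{"hand":0.0,"x":0.004,"y":-0.04,"z":0.012,"spin":0},{"hand":0.0,"x":0.008,"y":-0.08,"z":0.012,"spin":0},{"hand":0.0,"x":0.012,"y":-0.12,"z":0.012,"spin":0},{"hand":0.0,"x":0.016,"y":-0.16,"z":0.012,"spin":0},{"hand":0.0,"x":0.016,"y":-0.20,"z":0.012,"spin":0},{"hand":0.0,"x":0.016,"y":-0.24,"z":0.012,"spin":0},{"hand":0.0,"x":0.016,"y":-0.28,"z":0.012,"spin":0},{"hand":0.0,"x":0.016,"y":-0.32,"z":0.012,"spin":0},{"hand":0.0,"x":0.016,"y":-0.36,"z":0.012,"spin":0},{"hand":0.0,"x":0.016,"y":-0.38,"z":0.012,"spin":0},{"hand":0.0,"x":0.016,"y":-0.38,"z":0.012,"spin":0},{"hand":0.0,"x":0.016,"y":-0.38,"z":0.012,"spin":0}]'
```

```text
exp tail (242.0, 247.0) cap (364.0, 284.0)
1.75 [ 565. -233.  172.] (137.0, 131.0) (180.0, 86.0)
1.85 [ 564. -244.  170.] (125.0, 130.0) (169.0, 85.0)
1.95 [ 563. -254.  166.] (115.0, 130.0) (159.0, 86.0)
motion 2.6855555555555557
t: 8.85
eef_pos: [561.6, -306.0, 237.9]
tcp_rot: [-3.141, 0.001, -0.092]
ft_force: [0.0, 0.2, 0.4]
opening: 0.004
```

The tube ends match the expected centred pose within about 3–5 crop px (1–2 mm), and the handle matches an angle of about 1.95. I'll descend behind the handle, then verify.

```bash

python3 -m handwheel '[{"hand":0.0,"x":0,"y":0,"z":-0.03,"spin":0},{"hand":0.0,"x":0,"y":0,"z":-0.06,"spin":0},{"hand":0.0,"x":0,"y":0,"z":-0.074,"spin":0},{"hand":0.0,"x":0,"y":0,"z":-0.074,"spin":0},{"hand":0.0,"x":0,"y":0,"z":-0.074,"spin":0}]'
python3 -c "
from h import *
c=load('s8.png');d=snap('scene','s9.png');e=snap('scene','s10.png')
g=lambda a,b:cv2.absdiff(a['img'],b['img'])[210:235,212:265].mean();print(g(c,d),g(d,e),g(c,e))
cv2.imwrite('pics/m9.png',cv2.resize(cv2.imread('pics/s9.png')[120:290,120:300],None,fx=3,fy=3,interpolation=cv2.INTER_CUBIC))"
```

```text
t: 9.27
eef_pos: [562.5, -303.6, 164.6]
tcp_rot: [-3.141, 0.001, -0.088]
ft_force: [1.0, 0.5, 1.5]
opening: 0.007
3.1325786163522014 2.6125786163522013 3.1393710691823897
```

View pics/m9.png

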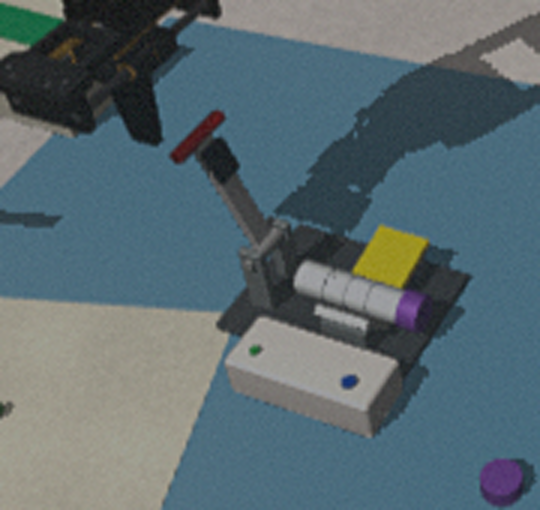

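The closed fingers are at (145,125), behind the red handle at (197,137). Frame differences are at noise level, so the tube is still. I'll push steadily along the cradle's +y.

```bash

python3 -m handwheel '[{"hand":0.0,"x":0.001,"y":0.012,"z":0,"spin":0},{"hand":0.0,"x":0.002,"y":0.024,"z":0,"spin":0},{"hand":0.0,"x":0.003,"y":0.031,"z":0,"spin":0},{"hand":0.0,"x":0.003,"y":0.038,"z":0,"spin":0},{"hand":0.0,"x":0.004,"y":0.045,"z":0,"spin":0},{"hand":0.0,"x":0.004,"y":0.052,"z":0,"spin":0},{"hand":0.0,"x":0.005,"y":0.059,"z":0,"spin":0},{"hand":0.0,"x":0.006,"y":0.066,"z":0,"spin":0},{"hand":0.0,"x":0.006,"y":0.073,"z":0,"spin":0}]'
python3 -m handwheel '[{"hand":0.0,"x":0.001,"y":0.007,"z":0,"spin":0},{"hand":0.0,"x":0.001,"y":0.014,"z":0,"spin":0},{"hand":0.0,"x":0.002,"y":0.021,"z":0,"spin":0},{"hand":0.0,"x":0.002,"y":0.028,"z":0,"spin":0},{"hand":0.0,"x":0.003,"y":0.033,"z":0,"spin":0},{"hand":0.0,"x":0.003,"y":0.033,"z":0,"spin":0},{"hand":0.0,"x":0.003,"y":0.033,"z":0,"spin":0},{"hand":0.0,"x":0.003,"y":0.033,"z":0,"spin":0}]'
python3 -c "
from h import *
snap('scene','s11.png')
cv2.imwrite('pics/m11.png',cv2.resize(cv2.imread('pics/s11.png')[120:290,120:300],None,fx=3,fy=3,interpolation=cv2.INTER_CUBIC))"
```

```text
t: 10.12
eef_pos: [568.6, -230.8, 164.6]
tcp_rot: [-3.142, -0.0, -0.088]
ft_force: [0.1, -1.1, -0.9]
opening: 0.004
t: 10.78
eef_pos: [571.5, -198.7, 164.7]
tcp_rot: [3.141, -0.0, -0.088]
ft_force: [0.2, 0.6, -0.1]
opening: 0.005
```

View pics/m11.png

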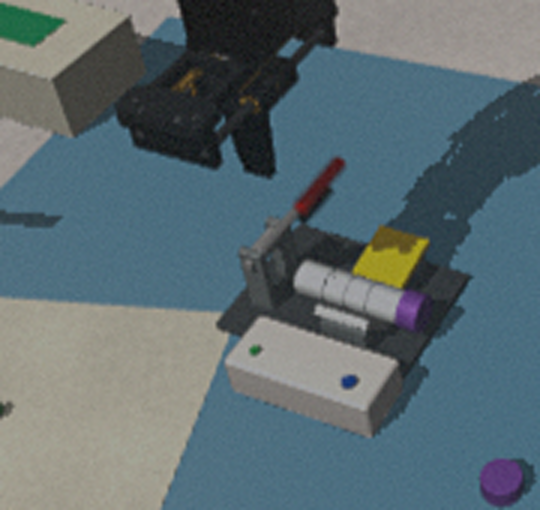

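The arm has passed the tipping point and is falling by itself, with its handle at (320,187) and clear of the fingers. The tube hasn't moved. My 12 pictures are used, so the remaining checks are numeric. I'll back off and wait.

```bash

python3 -m handwheel '[{"hand":0.0,"x":0,"y":-0.02,"z":0.01,"spin":0},{"hand":0.0,"x":0,"y":-0.05,"z":0.04,"spin":0},{"hand":0.0,"x":0,"y":-0.08,"z":0.08,"spin":0},{"hand":0.0,"x":0,"y":-0.10,"z":0.12,"spin":0},{"hand":0.0,"x":0,"y":-0.10,"z":0.12,"spin":0},{"hand":0.0,"x":0,"y":-0.10,"z":0.12,"spin":0},{"hand":0.0,"x":0,"y":-0.10,"z":0.12,"spin":0},{"hand":0.0,"x":0,"y":-0.10,"z":0.12,"spin":0},{"hand":0.0,"x":0,"y":-0.10,"z":0.12,"spin":0},{"hand":0.0,"x":0,"y":-0.10,"z":0.12,"spin":0},{"hand":0.0,"x":0,"y":-0.10,"z":0.12,"spin":0},{"hand":0.0,"x":0,"y":-0.10,"z":0.12,"spin":0},{"hand":0.0,"x":0,"y":-0.10,"z":0.12,"spin":0},{"hand":0.0,"x":0,"y":-0.10,"z":0.12,"spin":0},{"hand":0.0,"x":0,"y":-0.10,"z":0.12,"spin":0},{"hand":0.0,"x":0,"y":-0.10,"z":0.12,"spin":0},{"hand":0.0,"x":0,"y":-0.10,"z":0.12,"spin":0},{"hand":0.0,"x":0,"y":-0.10,"z":0.12,"spin":0}]'
cat > chk.py <<'E'
from h import *
import sys
c=snap('scene',sys.argv[1])
hsv=cv2.cvtColor(c['img'],cv2.COLOR_RGB2HSV).astype(int);H,S,V=hsv[...,0],hsv[...,1],hsv[...,2]
def blob(m,box):
  x0,y0,x1,y1=box;v,u=np.nonzero(m[y0:y1,x0:x1]);return (len(u),(u.mean()+x0).round(1),(v.mean()+y0).round(1)) if len(u) else 0
red=((H<8)|(H>172))&(S>140)&(V>50)
pur=(H>125)&(H<160)&(S>70)
for n,b in(('red',(160,140,300,240)),):print(n,blob(red,b))
print('cap',blob(pur,(235,205,275,240)))
h=np.array([566.6,-213,62]);y=np.array([.087,.996,0])
for th in(0,.1,.3,.6):print(th,np.round(w2px(c,h+112*(np.cos(th)*y+np.array([0,0,np.sin(th)]))),1))
E
python3 chk.py s12.png; for f in s7 s9;do python3 - $f <<'E'
import sys;from h import *
c=load(sys.argv[1]+'.png');s=cv2.cvtColor(c['img'],cv2.COLOR_RGB2HSV).astype(int)
m=(s[...,0]>125)&(s[...,0]<160)&(s[...,1]>70);v,u=np.nonzero(m[205:240,235:275]);print('cap before',len(u),u.mean()+235,v.mean()+205)
E
done
```

```text
t: 12.33
eef_pos: [571.5, -298.5, 284.7]
tcp_rot: [3.142, -0.0, -0.088]
ft_force: [-0.4, -0.1, 1.2]
opening: 0.003
red (72, np.float64(247.2), np.float64(213.0))
cap (125, np.float64(257.0), np.float64(223.1))
0 [248.  213.5]
0.1 [247.3 210.3]
0.3 [244.7 203.4]
0.6 [237.8 192.7]
cap before 123 257.0569105691057 223.09756097560975
cap before 122 257.0163934426229 223.02459016393442
```

The handle's red blob is at (247.2, 213.0), against (248.0, 213.5) expected for angle 0. The cap hasn't moved. I'll wait a second more, recheck for stillness, and compare the bystanders with the first picture.

```bash

python3 -m handwheel '[{"hand":0.0,"x":0,"y":0,"z":0,"spin":0},{"hand":0.0,"x":0,"y":0,"z":0,"spin":0},{"hand":0.0,"x":0,"y":0,"z":0,"spin":0},{"hand":0.0,"x":0,"y":0,"z":0,"spin":0},{"hand":0.0,"x":0,"y":0,"z":0,"spin":0},{"hand":0.0,"x":0,"y":0,"z":0,"spin":0},{"hand":0.0,"x":0,"y":0,"z":0,"spin":0},{"hand":0.0,"x":0,"y":0,"z":0,"spin":0},{"hand":0.0,"x":0,"y":0,"z":0,"spin":0},{"hand":0.0,"x":0,"y":0,"z":0,"spin":0},{"hand":0.0,"x":0,"y":0,"z":0,"spin":0},{"hand":0.0,"x":0,"y":0,"z":0,"spin":0}]'
python3 chk.py s13.png | head -2
python3 - <<'E'
from h import *
a,b=load('scene0.png')['img'],load('s13.png')['img']
d=cv2.absdiff(a,b).max(2)
print('green/orange area diff',d[200:250,345:412].mean(),'noise area',d[300:340,200:300].mean(),'purple place',d[252:275,345:405].mean())
E
```

```text
t: 13.38
eef_pos: [571.5, -298.5, 284.7]
tcp_rot: [3.142, -0.0, -0.088]
ft_force: [0.3, -0.7, 0.6]
opening: 0.003
red (74, np.float64(247.1), np.float64(213.1))
cap (126, np.float64(257.1), np.float64(223.0))
green/orange area diff 7.454029850746268 noise area 7.863 purple place 40.70579710144928
```

```bash
python3 -c "
from cell import job_done
print(job_done())"
```

```text
the job is handed in; nothing more can be done
None
```

The purple-capped tube is in the vee with the hold-down pad resting on it, and I handed the job in at about 13.4 s. I gripped the tube by its cap, turned it square to the cradle and set it on the middle of the ramp at light contact (about 3 N). I then let go and it rolled into the vee. Once it lay still, I pushed the red handle from behind with closed fingers until the arm fell over by itself.

**Last checks**
- **Tube:** its ends were within about 1–2 mm of the expected centred pose. The cap has not moved since it seated, before or after the arm came down.
- **Hold-down arm:** the handle is within 1 px of where it should be at angle 0, and it stayed there over the last second.
- **Bystanders:** the green and orange area differs from the first picture only by image noise.
- **Robot:** it is about 100 mm behind the hinge and well above everything, touching nothing.

**Failed or limited**
- **Refused move:** the first move command was refused as invalid input before anything moved.
- **Final state not viewed:** I had used all 12 pictures by then, so I checked it only by image measurements.

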